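# Set up the portion scale and tare the portion pot

### The job

Get the bench scale ready for portioning into the small open steel pot: while the pan is still empty, press the round key to switch the scale on, then the square key to change the unit; set the pot upright in the middle of the pan, let go of it, and only then press the long bar key to tare, touching neither pan nor pot. Press one key at a time, fully down, and let it spring back; leave the small oval key and the things standing around alone. Set the pot down gently: do not drop it on the pan or lean on the pan.

Things in the scene. Friction and masses are not known exactly. Their poses are not given: they have to be found in the camera images.
- scale: Bench portion scale, white housing 276 x 210 mm, fixed. Origin on the worktop under the housing's centre, z up, +x from the key panel (front) to the pan, +y left as seen from the front. The panel rises 12 degrees toward the pan (26 mm high at the front edge, 44 mm at its back). Row of four dark keys along y, gaps about 22 mm, left to right: round, square, small oval, long bar.
- scale_pan: Flat stainless weighing pan of the scale, 170 (x) x 196 (y) mm, carried on a stiff spring: its flat top is 62 mm above the worktop when empty and sinks about 0.8 mm for each newton, 5 mm at most (bottoms at about 6 N). Origin at the centre of the top face, axes as the scale's (40 mm behind the scale's origin along its +x).
- pot: Small open stainless-steel portion pot standing upright: 64 mm across at the rim (67 mm over its rolled edge), 56 mm at the foot, 50 mm high, wall 2.5 mm, inside floor 4 mm above the underside, weighs 0.10 to 0.21 kg. Origin at the centre of its underside, z up. It can be gripped across from above.
- key_power (a joint): Spring key in the front panel of the scale: round, 21 mm across, dark plastic, standing 6 mm proud of the panel. Value 0 up, 0.004 m fully down; it registers past 0.003 and springs back when let go. The spring takes 1 N to start and 4 N at the bottom. Seen from the robot: leftmost, the on switch.
- key_unit (a joint): Spring key in the front panel of the scale: square, 20 x 20 mm, dark plastic, standing 6 mm proud of the panel. Value 0 up, 0.004 m fully down; it registers past 0.003 and springs back when let go. The spring takes 1 N to start and 4 N at the bottom. Seen from the robot: second from the left, changes the unit.
- key_hold (a joint): Spring key in the front panel of the scale: small oval, 10 x 18 mm, dark plastic, standing 6 mm proud of the panel. Value 0 up, 0.004 m fully down; it registers past 0.003 and springs back when let go. The spring takes 1 N to start and 4 N at the bottom. Seen from the robot: third from the left, not needed and to be left alone.
- key_tare (a joint): Spring key in the front panel of the scale: long bar, 18 x 46 mm (long side along the scale's y), dark plastic, standing 6 mm proud of the panel. Value 0 up, 0.004 m fully down; it registers past 0.003 and springs back when let go. The spring takes 1 N to start and 4 N at the bottom. Seen from the robot: rightmost, the tare key.
- key_power_top (a point): Round key: centre of the top face of the round key (moves with it); its z axis is the direction out of the panel (vertical tipped 12 degrees toward the front of the scale). Up, it lies in the scale's frame at x -118, y 74, z 37 mm.
- key_unit_top (a point): Square key: centre of the top face of the square key (moves with it); its z axis is the direction out of the panel (vertical tipped 12 degrees toward the front of the scale). Up, it lies in the scale's frame at x -118, y 30, z 37 mm.
- key_hold_top (a point): Oval key: centre of the top face of the oval key (moves with it); its z axis is the direction out of the panel (vertical tipped 12 degrees toward the front of the scale). Up, it lies in the scale's frame at x -118, y -12, z 37 mm.
- key_tare_top (a point): Bar key: centre of the top face of the bar key (moves with it); its z axis is the direction out of the panel (vertical tipped 12 degrees toward the front of the scale). Up, it lies in the scale's frame at x -118, y -66, z 37 mm.
- flat_tin: Bystander: wide food tin 75 mm across, 58 mm high, standing beside the scale. Origin under its centre.
- jar_a: Bystander: spice jar 46 mm across, 106 mm high, behind the scale. Origin under its centre.
- jar_b: Bystander: spice jar 44 mm across, 96 mm high, behind the scale. Origin under its centre.
- spoon: Bystander: steel spoon 201 mm long, lying near the front edge. Origin under its centre.
- tape: Bystander: roll of tape lying flat, 98 mm across, 25 mm high, near the front edge. Origin under its centre.
- pen: Bystander: marker pen 135 mm long, lying near the front edge. Origin under its centre.

How it is judged (in metres and radians):
On the way, in this order (a step that is already met when the one before it is completed fails the run):
1. the round key is pressed with the pan empty (value of joint key_power above 0.003 m and contact force between scale_pan and anything else below 0.3 N), for 0.1 s.
2. the round key is up again and the square key is pressed, the pan still empty (value of joint key_power below 0.001 m and value of joint key_unit above 0.003 m and contact force between scale_pan and anything else below 0.3 N), for 0.1 s.
3. the pot stands in the middle of the pan, let go and at rest, all keys up (horizontal distance between pot and scale_pan below 0.025 m and angle between pot's own z axis and vertical below 0.1 rad and contact force between pot and scale_pan above 0.4 N and contact force between pot and the arm below 0.1 N and contact force between pot and the fingers below 0.1 N and linear speed of pot below 0.02 m/s and angular speed of pot below 0.2 rad/s and value of joint each of key_power, key_unit, key_hold, key_tare below 0.001 m), for 0.2 s.
4. the bar key is pressed with the pot standing free on the pan (value of joint key_tare above 0.003 m and value of joint each of key_power, key_unit below 0.001 m and horizontal distance between pot and scale_pan below 0.025 m and angle between pot's own z axis and vertical below 0.1 rad and contact force between pot and scale_pan above 0.4 N and contact force between pot and the arm below 0.1 N and contact force between pot and the fingers below 0.1 N and linear speed of pot below 0.02 m/s and angular speed of pot below 0.2 rad/s), for 0.1 s.
At the end, for the whole second after the job is handed in: The pot stands upright (within 0.1 rad) on the pan alone, its centre within 25 mm of the pan's centre, released and at rest, and all four keys are up again (less than 1 mm in) (all of step 3); the robot touches nothing.
It fails at once if the oval key is pressed, or two keys are down at once (value of joint key_hold above 0.002 m or value of joint each of key_power, key_unit above 0.002 m or value of joint each of key_power, key_hold above 0.002 m or value of joint each of key_power, key_tare above 0.002 m or value of joint each of key_unit, key_hold above 0.002 m or value of joint each of key_unit, key_tare above 0.002 m or value of joint each of key_hold, key_tare above 0.002 m).
It fails at once if the bar key is pressed before the pot stands on the pan, or while the robot touches the pot or the pan ((value of joint key_tare above 0.003 m and contact force between pot and scale_pan below 0.2 N) or (value of joint key_tare above 0.002 m and (contact force between any of pot, scale_pan and the arm above 0.3 N or contact force between any of pot, scale_pan and the fingers above 0.3 N))).
It fails at once if the round or the square key is pressed with the pot on the pan (value of joint any of key_power, key_unit above 0.003 m and contact force between pot and scale_pan above 0.4 N).
It fails at once if the pan is struck or leant on (more than 12 N), or the pot is tipped over (contact force between scale_pan and anything else above 12 N or angle between pot's own z axis and vertical above 0.7 rad).
It fails at once if something standing around is shifted by more than 30 mm or knocked over (distance of any of flat_tin, jar_a, jar_b, spoon, tape, pen from where it was at the start of the episode above 0.03 m or angle between any of flat_tin, jar_a, jar_b, tape's own z axis and vertical above 0.5 rad).
It also fails if it takes over 64 s, if anything falls off the work surface, if the arm or the gripper's body presses on something with over 40 N, if the wrist force passes 120 N, or if a joint passes its speed limit or range.

### The arm

A 7-joint arm with a two-finger parallel gripper is mounted at the origin on a cart in front of the work surface, level with it; the furniture and walls round the work are solid. World frame = base frame: x ahead of the robot, y to its left, z up, the work surface at z = 0. Lengths are in mm, angles in rad, forces in N, time in s.
With the tool pointing down it reaches from about 400 to 875 mm from the base axis. Payload 4.4 kg.
Tool frame: the origin (TCP) lies at the very end of the fingers, on their centre line; the grasp point (between the pads) lies 19 mm behind it; z points along the fingers, y is the direction in which the jaws open and shut (so a half turn about z gives the same grasp; the last joint's range is limited). The gripper opens to 85 mm and grips with 20 to 120 N. Pads are 22 mm wide; open, the fingers measure 114 mm over their backs; the gripper's body (76 mm by 85 mm) begins 54 mm behind the grasp point. The pads swing forward as they close: fully open they stand 13 mm farther back than shut.
Start: joints at [-1.188, 0.628, 0.038, 1.517, -0.027, 0.996, -0.02], TCP at [282.004, 585.655, 231.313] pointing down, gripper open.
Joint ranges: [-3.06, 3.06], [-0.37, 2.12], [-1.25, 1.32], [0.18, 2.47], [-1.1, 4.24], [0.23, 1.98], [-2.94, 2.94]. Speed limits (rad/s): [2.57, 2.57, 3.14, 3.14, 3.14, 3.14, 3.14].

### API

Orientations are given as [roll, pitch, yaw] about the fixed x, y, z axes, in that order (R = Rz(yaw) Ry(pitch) Rx(roll)).
In Python, from cell import ctrl gives the robot as it stands. The module is installed in compiled form; this text tells all that it offers.
- The arm moves only by the shell command python3 -m jog 'ROWS'. ROWS is text: rows parted by semicolons, each of 7 numbers parted by spaces: the shift along the tool's x, y, z in mm, then the turn, a rotation vector about the tool's x, y, z in degrees, then the opening, from -1 (shut) to 1 (fully open). In form: x y z wx wy wz claw; .... A call has 1 to 8 rows; each row is the pose to reach, as a shift and turn from the pose commanded when the call began, along the tool's axes at that moment; what a row does not reach only later rows make up. A row lasts 1/8 s, in which the tool goes at most 62.5 mm and 10.7 degrees, less where a joint would pass 70% of its speed; a pose out of reach is approached as far as the arm can. A call with a gripper value outside its range is refused whole. The fingers move at their own pace and stop on an object; the grip force is fixed at half the most. Time passes only in rows, so rows that repeat a pose let the fingers close. It gives the time, the measured TCP pose, the force and the opening at its end, in the units of the state.
- ctrl.read_state(): the state, without advancing time (a new reading comes with each control period).
- ctrl.get_image(name): name is "scene" or "top"; returns a dict with "image" (400x640x3 uint8, red, green, blue), "z_map" (400x640 float32, mm along the optical axis (not along the pixel's ray), 0 where there is no reading), "vertical_fov" (degrees; the focal length in pixels is half the picture's height over the tangent of half this angle, whatever the lens; pixels are square), "cx", "cy" (the principal point, pixels), "extrinsics" (4x4, takes a point from world to camera coordinates). Camera axes: x right, y down, z forward; pixel columns grow to the right and rows downward; lengths in mm; the calibration is good to about 2 mm. A picture is of the moment at which its call begins.
- ctrl.finish_job(): hands the job in, once; it reports no verdict.
The state is a dict: "clock": time; "qpos": joint angles; "qd": joint speeds; "tau": joint torques, N m; "eef_pos": TCP position; "tool_rot": TCP orientation; "force": force on the tool from outside, world axes, zero at the start; "torque": the same for the moment, N m; "width": finger opening in mm.
Only numpy, scipy, OpenCV 4.12 (cv2) and the standard library are available. Lean on these libraries where they do the work, as an engineer would, in place of code of your own. Each camera call takes 0.05 s, during which the arm holds its last target.

## Working session

There is one attempt and no reset: what is moved stays moved. The work goes in short steps, Python scripts to look and compute and a shell command to move; the robot and the scene stay as the last step left them, time stands still between calls to the robot, and variables do not carry over. Pictures are saved under pics/ and viewed, and the job is handed in when it is done.

```bash
mkdir -p pics
cat > h.py <<'E'
import numpy as np, cv2
from cell import ctrl
def grab(n):
    d=ctrl.get_image(n); im=np.asarray(d["image"]); f=im.shape[0]/2/np.tan(np.radians(d["vertical_fov"])/2)
    return im,np.asarray(d["z_map"]),f,d["cx"],d["cy"],np.asarray(d["extrinsics"])
def save(n,name):
    g=grab(n); cv2.imwrite(f"pics/{name}.png",cv2.cvtColor(g[0],cv2.COLOR_RGB2BGR)); np.savez(f"pics/{name}.npz",im=g[0],z=g[1],p=np.array([g[2],g[3],g[4]]),E=g[5]); return g
def load(name):
    d=np.load(f"pics/{name}.npz"); return d['im'],d['z'],*d['p'],d['E']
def ray(g,u,v,h):
    _,_,f,cx,cy,E=g; R=E[:3,:3];t=E[:3,3]; c=-R.T@t; d=R.T@np.array([(u-cx)/f,(v-cy)/f,1]); return c+d*(h-c[2])/d[2]
def cloud(g):
    im,z,f,cx,cy,E=g; v,u=np.indices(z.shape); P=np.stack([(u-cx)/f*z,(v-cy)/f*z,z],-1); W=(P-E[:3,3])@E[:3,:3]; W[z==0]=np.nan; return W
E
python3 - <<'E'
from h import *
for n in("scene","top"):
    g=save(n,n+"0"); print(g[2:])
print(ctrl.read_state())
E
```

```text
(np.float64(375.7593194139499), 312.3346903923613, 196.70529426192687, array([[ 7.90930765e-01, -6.11887951e-01, -4.65415007e-03,
        -4.39976253e+02],
       [-4.52797207e-01, -5.80139046e-01, -6.77062314e-01,
         3.13629041e+02],
       [ 4.11586217e-01,  5.37616800e-01, -7.35910975e-01,
         7.20665228e+02],
       [ 0.00000000e+00,  0.00000000e+00,  0.00000000e+00,
         1.00000000e+00]]))
(np.float64(396.085348964556), 315.45358976699254, 204.9489058953809, array([[-1.97232260e-02, -9.99607040e-01,  1.99188377e-02,
         7.25484471e+00],
       [-9.93000917e-01,  1.72646894e-02, -1.16837966e-01,
         5.57044348e+02],
       [ 1.16448160e-01, -2.20838457e-02, -9.92951222e-01,
         1.12995480e+03],
       [ 0.00000000e+00,  0.00000000e+00,  0.00000000e+00,
         1.00000000e+00]]))
{'clock': 0.1, 'qpos': array([-1.1877796 ,  0.62930225,  0.03843034,  1.51827948, -0.0269964 ,
        0.99630802, -0.01999988]), 'qd': array([-0.00171654, -0.00220011,  0.00064458, -0.0033157 , -0.00016205,
        0.00181541, -0.00092326]), 'tau': array([ 2.31595019e-03, -5.64540696e+01,  1.23022523e+00, -1.93975711e+01,
        1.12967999e-02,  5.56258237e-03, -5.50890533e-08]), 'eef_pos': array([281.75181261, 585.12294257, 230.44561517]), 'tool_rot': array([-3.13981317e+00,  1.55794853e-05,  2.69278942e+00]), 'force': array([ 0.03399746, -0.06769668, -0.69777007]), 'torque': array([ 0.00441379, -0.0051689 , -0.00112333]), 'width': 85.75252216391516}
```

View pics/scene0.png

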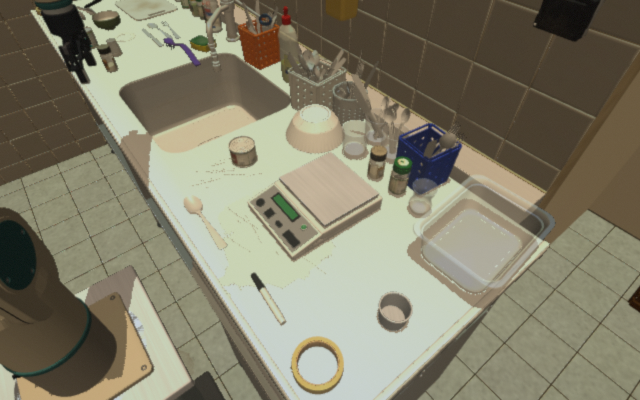

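View pics/top0.png

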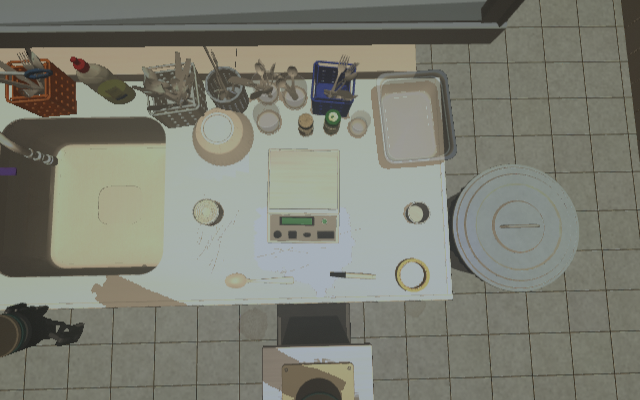

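The top view shows the scale at about (303,195), with its keys in a row at v≈235 (round at u≈278, bar at u≈325). The pot is at (416,212) and the tape at (412,274). Next I'll measure them.

Run:
```python
from h import *
g=load("top0"); im=g[0]; W=cloud(g)
big=cv2.resize(im[140:250,190:440],None,fx=3.2,fy=3.2,interpolation=cv2.INTER_NEAREST)
cv2.imwrite("pics/topcrop.png",cv2.cvtColor(big,cv2.COLOR_RGB2BGR))
# pan by height
h=W[...,2]
m=((h>54)&(h<70)).astype(np.uint8); m[:, :255]=0; m[:,350:]=0; m[:135]=0;m[225:]=0
n,l,s,c=cv2.connectedComponentsWithStats(m)
i=1+s[1:,4].argmax(); print("pan",s[i],np.nanmedian(h[l==i]))
pts=W[l==i][:,:2].astype(np.float32); r=cv2.minAreaRect(pts); print(r, pts.mean(0))
# keys: dark
hsv=cv2.cvtColor(im,cv2.COLOR_RGB2HSV)
k=(hsv[...,2]<95).astype(np.uint8); k[:228]=0;k[243:]=0;k[:,270:][:,70:]=0;k[:,:270]=0
n,l,s,c=cv2.connectedComponentsWithStats(k)
for i in range(1,n):
    if s[i,4]>8: print("key",s[i],c[i],ray(g,*c[i],37), np.nanmedian(h[l==i]))
# pot
m=((h>25)&(h<70)).astype(np.uint8); m[:, :395]=0; m[:,440:]=0; m[:195]=0;m[230:]=0
pts=W[m>0]; print("pot",len(pts),pts[:,2].max()); rim=pts[pts[:,2]>42]; print(cv2.minEnclosingCircle(rim[:,:2].astype(np.float32)),cv2.minEnclosingCircle(pts[:,:2].astype(np.float32)))
```

```text
pan [ 269  150   69   59 3967] 61.703096563683495
((630.4268188476562, 31.553627014160156), (196.1774444580078, 170.16949462890625), 88.43635559082031) [629.2822    31.291876]
key [274 231   8   7  45] [277.04444444 233.95555556] [474.01036973 109.81461505  37.        ] 35.40192523749036
key [288 231   9   8  64] [292.015625 234.34375 ] [472.07278593  66.56309975  37.        ] 36.043367685283116
key [317 231  17   8 127] [324.92125984 234.37007874] [470.19778335 -28.74847914  37.        ] 35.458733192376975
key [303 233   8   4  25] [306.84 234.48] [470.86917287  23.66907739  37.        ] 35.82493318291889
pot 179 55.24566701657196
((530.5867919921875, -300.6996765136719), 33.3760871887207) ((530.5867919921875, -300.6996765136719), 33.3760871887207)
```

View pics/topcrop.png

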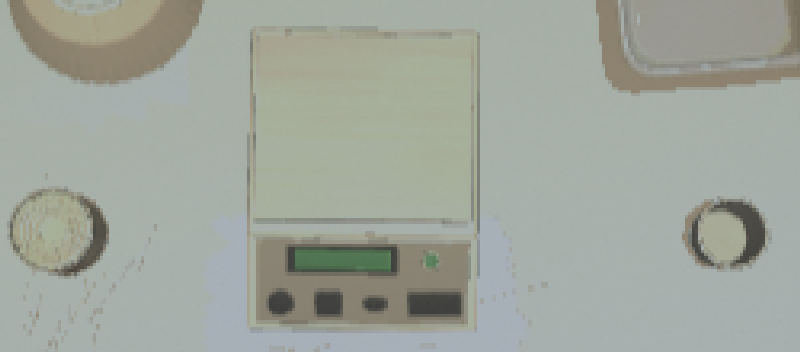

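Everything agrees with the given sizes: the pan measures 196×170 mm at z 61.7, the yaw is -1.6°, and the keys lie within 1 mm of where the drawing puts them. The pot's rim radius is 33.4 mm. Next is a helper that turns a target pose into tool-axis rows, starting with the approach to the round key.

```bash
cat >> h.py <<'E'
from scipy.spatial.transform import Rotation as Ro
YAW=np.radians(-1.6); RZ=Ro.from_euler('z',YAW).as_matrix(); ORI=np.array([630.4,31.5,0])-RZ@[40,0,0]
a=np.radians(12); N=RZ@[-np.sin(a),0,np.cos(a)]
def S(x,y,z): return ORI+RZ@[x,y,z]
KEY={k:S(-118,y,37) for k,y in dict(power=74,unit=30,hold=-12,tare=-66).items()}
def Rtool(z,y): 
    z=z/np.linalg.norm(z); y=y-z*(y@z); y/=np.linalg.norm(y); return np.stack([np.cross(y,z),y,z],1)
RK=Rtool(-N,RZ@[1.,0,0]); 
def Rdown(deg): return Rtool(np.array([0,0,-1.]),np.array([np.cos(np.radians(deg)),np.sin(np.radians(deg)),0]))
def delta(p,R):
    s=ctrl.read_state(); R0=Ro.from_euler('xyz',s['tool_rot']).as_matrix()
    print("clock %.2f tcp %s F %s w %.1f"%(s['clock'],np.round(s['eef_pos'],1),np.round(s['force'],1),s['width']))
    d=R0.T@(np.asarray(p)-s['eef_pos']); w=np.degrees(Ro.from_matrix(R0.T@R).as_rotvec())
    print("shift",np.round(d,2),"turn",np.round(w,2)); return d,w
E
python3 - <<'E'
from h import *
print(KEY)
g=load("top0")
for n,u,v,h in [("tape",412,274,25),("pen",352,275,10),("tin",207,211,58),("jar",333,120,100)]: print(n,ray(g,u,v,h))
d,w=delta(KEY['power']+60*N,RK)
E
```

```text
{'power': array([474.52780309, 109.88276743,  37.        ]), 'unit': array([473.29925099,  65.89992237,  37.        ]), 'hold': array([472.12654216,  23.91629754,  37.        ]), 'tare': array([470.61877367, -30.06264867,  37.        ])}
tape [ 350.87961376 -280.12252192   25.        ]
pen [ 350.75927361 -106.83614725   10.        ]
tin [542.11687685 306.8959745   58.        ]
jar [790.99483381 -56.16947266 100.        ]
clock 0.10 tcp [281.8 585.1 230.4] F [ 0.  -0.1 -0.7] w 85.8
shift [-368.5  -349.39  135.38] turn [-10.74  -6.84  65.64]
```

```bash
python3 -m jog '-46 -44 5 -1.3 -0.9 8.2 0; -92 -87 10 -2.7 -1.7 16.4 -1; -138 -131 15 -4 -2.6 24.6 -1; -184 -175 25 -5.4 -3.4 32.8 -1; -230 -218 45 -6.7 -4.3 41 -1; -276 -262 65 -8.1 -5.1 49.2 -1; -322 -306 85 -9.4 -6 57.4 -1; -368 -349 100 -10.7 -6.8 65.6 -1'; python3 -m jog '0 0 0 0 0 0 -1; 0 0 0 0 0 0 -1;0 0 0 0 0 0 -1;0 0 0 0 0 0 -1'
python3 - <<'E'
from h import *
delta(KEY['power']+20*N,RK); save("scene","s1"); save("top","t1")
E
```

```text
clock: 1.1
eef_pos: [443.7, 152.5, 140.7]
tool_rot: [2.953, -0.001, 1.601]
force: [-0.4, 1.8, 0.0]
width: 0.1
clock: 1.6
eef_pos: [443.9, 157.3, 141.7]
tool_rot: [2.951, -0.002, 1.61]
force: [0.1, 0.5, -0.6]
width: 0.3
clock 1.60 tcp [443.9 157.3 141.7] F [ 0.1  0.5 -0.6] w 0.3
shift [-48.47   8.08  88.15] turn [-1.08 -0.9   3.73]
```

```bash
python3 -m jog '-12 2 12 -0.3 -0.2 0.9 -1; -24 4 30 -0.5 -0.5 1.9 -1; -36 6 50 -0.8 -0.7 2.8 -1; -48.5 8 70 -1.1 -0.9 3.7 -1; -48.5 8 80 -1.1 -0.9 3.7 -1; -48.5 8 80 -1.1 -0.9 3.7 -1; -48.5 8 80 -1.1 -0.9 3.7 -1'
python3 - <<'E'
from h import *
delta(KEY['power']+10*N,RK); save("scene","s1"); g=save("top","t1")
a=cv2.resize(g[0][180:260,240:360],None,fx=6,fy=6,interpolation=cv2.INTER_NEAREST); cv2.imwrite("pics/t1c.png",a[...,::-1])
E
```

```text
clock: 2.58
eef_pos: [479.0, 113.2, 81.4]
tool_rot: [2.962, 0.009, 1.54]
force: [0.1, 0.3, 0.0]
width: 0.1
clock 2.58 tcp [479.  113.2  81.4] F [0.1 0.3 0. ] w 0.1
shift [ -3.17 -12.59  32.95] turn [-1.7   0.55 -0.05]
```

View pics/s1.png

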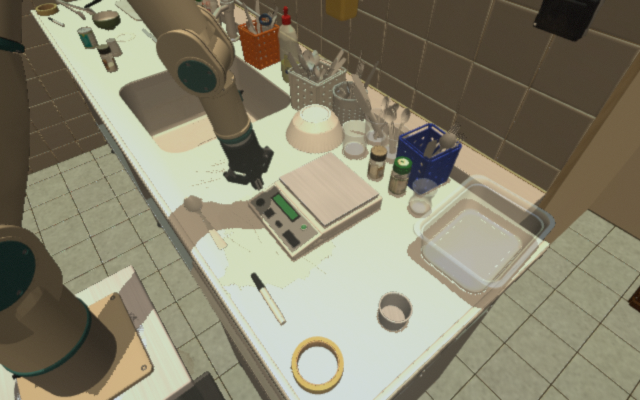

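View pics/t1c.png

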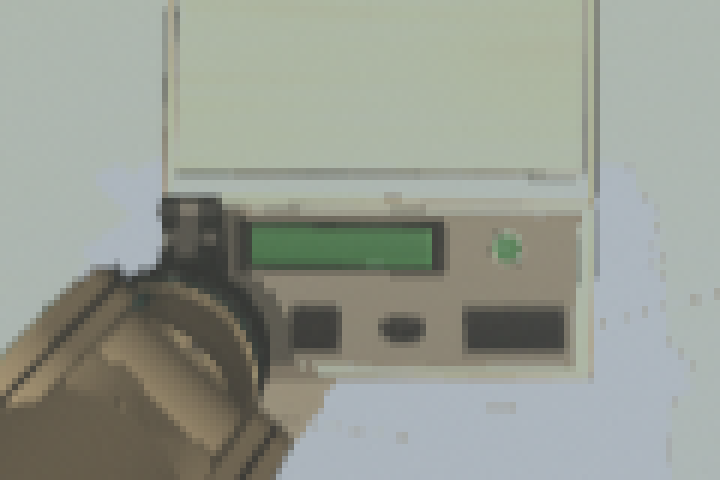

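The arm was still settling in that view, with the fingers above and beside the round key. I'll settle first, then correct.

```bash
python3 -m jog '0 0 0 0 0 0 -1; 0 0 0 0 0 0 -1;0 0 0 0 0 0 -1'
python3 - <<'E'
from h import *
delta(KEY['power']+10*N,RK)
E
```

```text
clock: 3.05
eef_pos: [479.5, 112.7, 81.3]
tool_rot: [2.962, 0.01, 1.539]
force: [-0.5, -0.2, -0.3]
width: -0.4
clock 3.05 tcp [479.5 112.7  81.3] F [-0.5 -0.2 -0.3] w -0.4
shift [ -2.62 -13.01  32.73] turn [-1.68  0.59 -0.09]
```

```bash
python3 -m jog '-1.3 -7 10 -0.8 0.3 0 -1; -2.6 -13 18 -1.7 0.6 -0.1 -1; -2.6 -13 26 -1.7 0.6 -0.1 -1; -2.6 -13 32.7 -1.7 0.6 -0.1 -1; -2.6 -13 32.7 -1.7 0.6 -0.1 -1; -2.6 -13 32.7 -1.7 0.6 -0.1 -1; -2.6 -13 32.7 -1.7 0.6 -0.1 -1'
python3 - <<'E'
from h import *
delta(KEY['power'],RK); save("scene","s2"); g=save("top","t2")
a=cv2.resize(g[0][180:260,240:360],None,fx=6,fy=6,interpolation=cv2.INTER_NEAREST); cv2.imwrite("pics/t2c.png",a[...,::-1])
g=load("s2"); a=cv2.resize(g[0][130:260,200:350],None,fx=4.5,fy=4.5,interpolation=cv2.INTER_NEAREST); cv2.imwrite("pics/s2c.png",a[...,::-1])
E
```

```text
clock: 3.92
eef_pos: [487.2, 115.2, 68.4]
tool_rot: [2.972, 0.012, 1.541]
force: [0.6, 0.1, -0.2]
width: 0.2
clock 3.92 tcp [487.2 115.2  68.4] F [ 0.6  0.1 -0.2] w 0.2
shift [ -5.36 -17.59  28.86] turn [-2.26  0.7  -0.  ]
```

View pics/s2c.png

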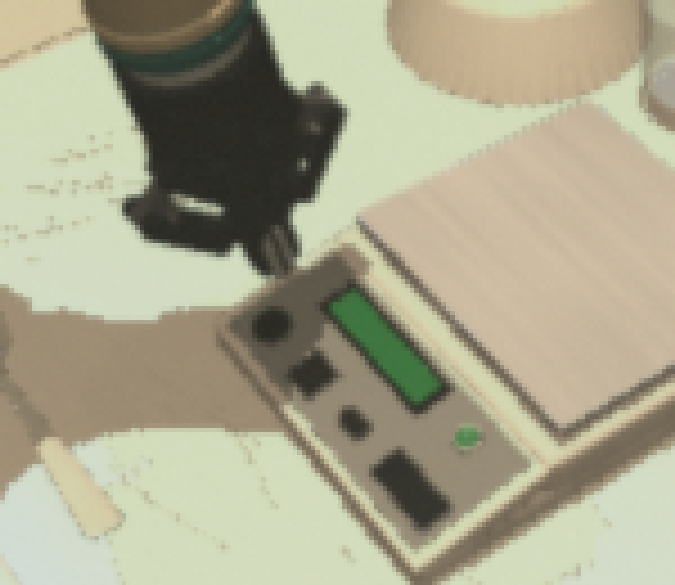

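The fingertips are above and behind the round key, and the arm stopped short of the commanded pose, so a joint limit is likely.

Run:
```python
from h import *
s=ctrl.read_state(); print(np.round(s['qpos'],3))
for r in ("s","t"): pass
```

```text
[-0.631  0.701  0.435  2.219 -1.099  0.233  0.731]
```

q5 and q6 both sit at their lower limits, so leaning the tool back toward the base doesn't work this close in. A vertical tool over a panel sloped 12° still clears it: the tip is ±11–15 mm and the key stays 2 mm proud when down. I'll back off to a vertical pose first.

Run:
```python
from h import *
p=KEY['power'].copy();p[2]=150
delta(p,Rdown(13))
```

```text
clock 4.03 tcp [487.2 115.3  68.4] F [-0.1  0.8 -0.8] w -0.0
shift [ -6.75   1.5  -82.46] turn [  9.6    1.93 -14.64]
```

```bash
python3 -m jog '-1 0 -15 1 0.2 -2 -1; -2 0 -30 3 0.4 -4 -1; -3 1 -45 5 0.8 -7 -1; -5 1 -60 7 1.2 -10 -1; -7 1.5 -75 8.5 1.6 -12 -1; -7 1.5 -82 9.6 1.9 -14.6 -1; -7 1.5 -82 9.6 1.9 -14.6 -1; -7 1.5 -82 9.6 1.9 -14.6 -1'
python3 -m jog '0 0 0 0 0 0 -1;0 0 0 0 0 0 -1'
python3 - <<'E'
from h import *
p=KEY['power'].copy();p[2]=150
delta(p,Rdown(13)); print(np.round(ctrl.read_state()['qpos'],3))
E
```

```text
clock: 5.03
eef_pos: [474.2, 109.7, 149.1]
tool_rot: [-3.141, 0.0, 1.796]
force: [0.1, -1.3, -0.2]
width: 0.1
clock: 5.28
eef_pos: [474.4, 109.6, 149.2]
tool_rot: [-3.141, 0.001, 1.797]
force: [-0.0, -0.3, 0.8]
width: 0.4
clock 5.28 tcp [474.4 109.6 149.2] F [-0.  -0.3  0.8] w 0.4
shift [ 0.23  0.22 -0.81] turn [-0.04  0.03 -0.05]
[-0.77   0.639  0.741  2.059 -0.674  0.7    0.639]
```

```bash
python3 -m jog '0 -1 20 0 0 0 -1;0 -2 40 0 0 0 -1;0 -2 60 0 0 0 -1;0 -2 80 0 0 0 -1; 0 -2 95 0 0 0 -1; 0 -2 102 0 0 0 -1;0 -2 102 0 0 0 -1;0 -2 102 0 0 0 -1'
python3 - <<'E'
from h import *
p=KEY['power'].copy();p[2]=39
delta(p,Rdown(13)); print(np.round(ctrl.read_state()['qpos'],3)); save("scene","s3"); g=save("top","t2")
g=load("s3"); a=cv2.resize(g[0][130:260,200:350],None,fx=4.5,fy=4.5,interpolation=cv2.INTER_NEAREST); cv2.imwrite("pics/s3c.png",a[...,::-1])
E
```

```text
clock: 6.28
eef_pos: [473.1, 109.1, 47.9]
tool_rot: [3.141, 0.001, 1.797]
force: [-0.2, 0.0, 1.5]
width: 0.1
clock 6.28 tcp [473.1 109.1  47.9] F [-0.2  0.   1.5] w 0.1
shift [0.44 1.54 8.89] turn [ 0.05  0.03 -0.04]
[-0.622  0.781  0.518  2.121 -0.885  0.466  0.817]
```

View pics/s3c.png

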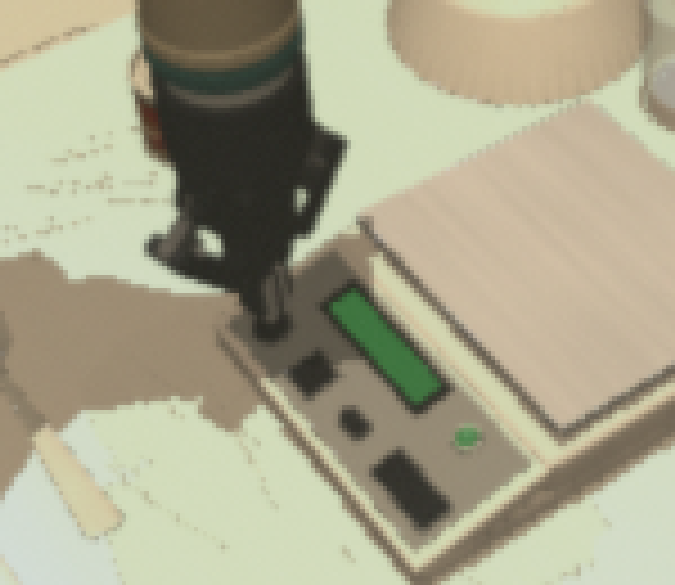

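The fingertips are centred over the round key at crop (268,328). Now I'll press in small steps and watch the force.

```bash
python3 -m jog '0 0 4 0 0 0 -1;0 0 8 0 0 0 -1;0 0 10 0 0 0 -1;0 0 10 0 0 0 -1;0 0 10 0 0 0 -1'; python3 -m jog '0 0 1 0 0 0 -1;0 0 2 0 0 0 -1;0 0 3 0 0 0 -1;0 0 3 0 0 0 -1;0 0 3 0 0 0 -1'
```

```text
clock: 7.0
eef_pos: [472.8, 109.2, 37.5]
tool_rot: [3.141, 0.0, 1.797]
force: [0.2, 0.9, 1.2]
width: -0.2
clock: 7.62
eef_pos: [473.2, 109.2, 34.6]
tool_rot: [3.141, 0.001, 1.797]
force: [0.7, 0.2, 4.5]
width: -0.1
```

```bash
python3 -m jog '0 0 1 0 0 0 -1;0 0 1 0 0 0 -1;0 0 1 0 0 0 -1'; python3 -m jog '0 0 1 0 0 0 -1;0 0 1 0 0 0 -1;0 0 1 0 0 0 -1'; python3 -m jog '0 0 1 0 0 0 -1;0 0 1 0 0 0 -1;0 0 1 0 0 0 -1'
```

```text
clock: 8.0
eef_pos: [473.2, 109.1, 33.9]
tool_rot: [3.141, 0.0, 1.797]
force: [1.4, 1.3, 8.5]
width: -0.3
clock: 8.38
eef_pos: [473.4, 109.1, 33.6]
tool_rot: [3.14, -0.0, 1.796]
force: [-0.2, 1.0, 15.9]
width: -0.0
clock: 8.75
eef_pos: [473.5, 109.1, 33.2]
tool_rot: [3.139, -0.001, 1.796]
force: [-1.8, 0.5, 24.3]
width: -0.0
```

It has bottomed out: about 4 mm of travel, then the force climbs steeply. I'll retract and move to the square key.

```bash
python3 -m jog '0 0 -5 0 0 0 -1;0 0 -15 0 0 0 -1;0 0 -25 0 0 0 -1;0 0 -25 0 0 0 -1;0 0 -25 0 0 0 -1'
python3 - <<'E'
from h import *
p=KEY['unit']+np.array([-1.5,0,0]);p[2]=48
delta(p,Rdown(8)); print(np.round(ctrl.read_state()['qpos'],3)); save("scene","s4")
g=load("s4"); a=cv2.resize(g[0][130:260,200:350],None,fx=4.5,fy=4.5,interpolation=cv2.INTER_NEAREST); cv2.imwrite("pics/s4c.png",a[...,::-1])
E
```

```text
clock: 9.38
eef_pos: [472.4, 109.2, 56.3]
tool_rot: [-3.141, 0.0, 1.797]
force: [0.1, -0.6, -0.4]
width: 0.2
clock 9.38 tcp [472.4 109.2  56.3] F [ 0.1 -0.6 -0.4] w 0.2
shift [-42.09 -10.34   8.29] turn [-0.03  0.03  4.98]
[-0.637  0.769  0.54   2.119 -0.867  0.487  0.802]
```

View pics/s4c.png

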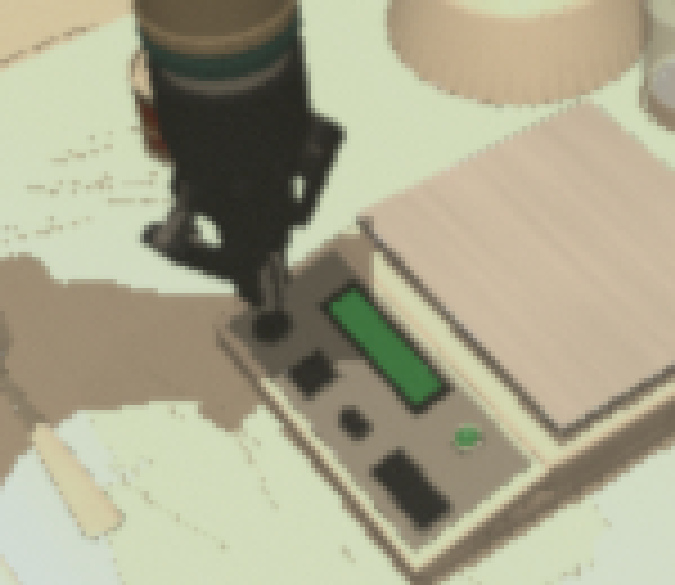

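The tips are clear above the round key at (270,325). Next I'll move over the square key at (312,372), aiming for z 48.

```bash
python3 -m jog '-14 -3.5 0 0 0 1.6 -1;-28 -7 0 0 0 3.2 -1;-42 -10.3 2 0 0 5 -1;-42 -10.3 8 0 0 5 -1;-42 -10.3 8 0 0 5 -1;-42 -10.3 8 0 0 5 -1;-42 -10.3 8 0 0 5 -1'
python3 - <<'E'
from h import *
p=KEY['unit']+np.array([-1.5,0,0]);p[2]=37.5
delta(p,Rdown(8)); print(np.round(ctrl.read_state()['qpos'],3)); save("scene","s5")
g=load("s5"); a=cv2.resize(g[0][130:260,200:350],None,fx=4.5,fy=4.5,interpolation=cv2.INTER_NEAREST); cv2.imwrite("pics/s5c.png",a[...,::-1])
E
```

```text
clock: 10.3
eef_pos: [472.1, 66.4, 48.5]
tool_rot: [3.142, 0.0, 1.711]
force: [0.3, -0.6, 0.3]
width: 0.3
clock 10.30 tcp [472.1  66.4  48.5] F [ 0.3 -0.6  0.3] w 0.3
shift [-0.42 -0.38 10.97] turn [0.   0.02 0.01]
[-0.539  0.775  0.521  2.144 -0.908  0.457  0.845]
```

View pics/s5c.png

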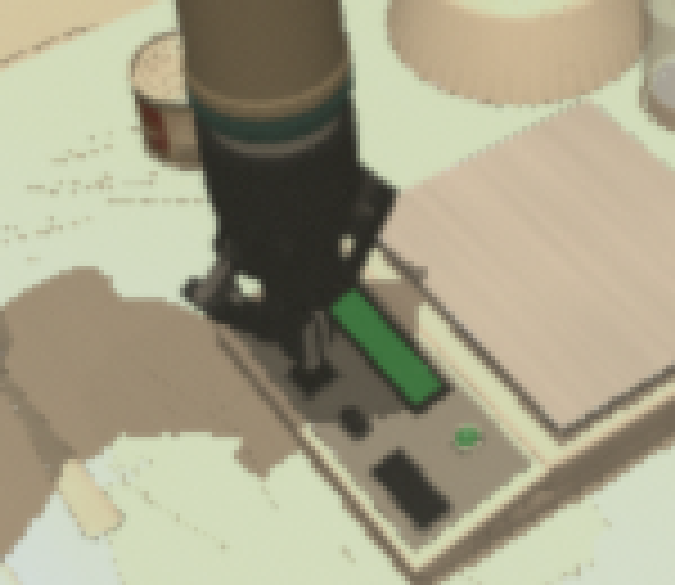

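The tips are over the square key at (313,375), clear of the oval at (355,420). Pressing now.

```bash
python3 -m jog '-0.4 -0.4 4 0 0 0 -1;-0.4 -0.4 8 0 0 0 -1;-0.4 -0.4 11 0 0 0 -1;-0.4 -0.4 14 0 0 0 -1;-0.4 -0.4 15 0 0 0 -1;-0.4 -0.4 15 0 0 0 -1'; python3 -m jog '0 0 1 0 0 0 -1;0 0 1 0 0 0 -1;0 0 1 0 0 0 -1'; python3 -m jog '0 0 1 0 0 0 -1;0 0 1 0 0 0 -1;0 0 1 0 0 0 -1'
```

```text
clock: 11.1
eef_pos: [472.5, 65.4, 34.0]
tool_rot: [3.14, 0.0, 1.709]
force: [-0.4, 0.5, 7.4]
width: -0.1
clock: 11.48
eef_pos: [472.7, 65.4, 33.7]
tool_rot: [3.139, -0.0, 1.709]
force: [-1.2, 1.2, 15.2]
width: -0.2
clock: 11.85
eef_pos: [472.8, 65.5, 33.3]
tool_rot: [3.139, -0.001, 1.709]
force: [-1.9, 0.7, 24.6]
width: 0.6
```

The force profile is the same, so that key bottomed too. I'll retract up and head for the pot.

```bash
python3 -m jog '0 0 -5 0 0 0 -1;0 0 -25 0 0 0 -1;0 0 -55 0 0 0 -1;0 0 -90 0 0 0 -1;0 0 -120 0 0 0 -1;0 0 -120 0 0 0 -1'
python3 - <<'E'
from h import *
delta([530.6,-300.7,150],Rdown(-20)); print(np.round(ctrl.read_state()['qpos'],3)); save("scene","s6")
g=load("s6"); a=cv2.resize(g[0][130:260,200:350],None,fx=4.5,fy=4.5,interpolation=cv2.INTER_NEAREST); cv2.imwrite("pics/s6c.png",a[...,::-1])
E
```

```text
clock: 12.6
eef_pos: [472.8, 65.6, 152.9]
tool_rot: [3.138, 0.0, 1.71]
force: [0.3, -0.1, -0.4]
width: -0.3
clock 12.60 tcp [472.8  65.6 152.9] F [ 0.3 -0.1 -0.4] w -0.3
shift [-370.79    6.32    3.02] turn [ 0.19 -0.03 27.99]
[-0.7    0.626  0.764  2.084 -0.687  0.694  0.66 ]
```

View pics/s6c.png

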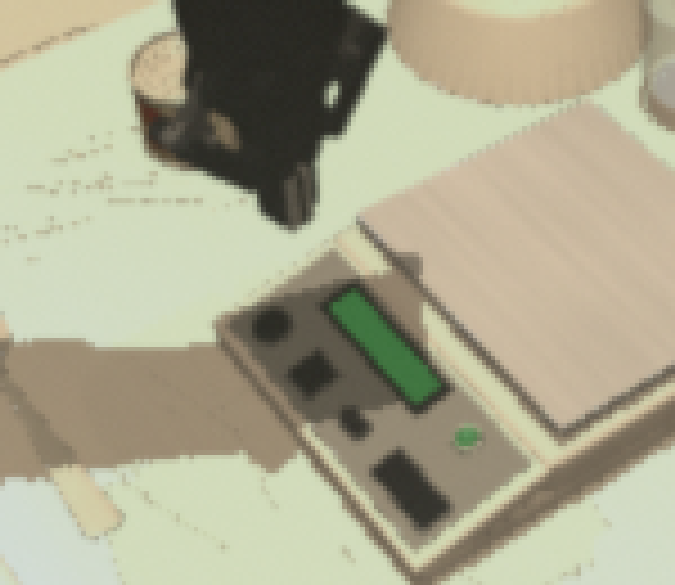

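All four keys are up. Moving over the pot.

```bash
python3 -m jog '-20 0 0 0 0 2 0;-50 1 0 0 0 4 1;-80 1 0 0 0 7 1;-110 2 0 0 0 9 1;-140 2 0 0 0 11 1;-170 3 0 0 0 13 1;-195 3 0 0 0 15 1;-200 3 0 0 0 15 1'
python3 - <<'E'
from h import *
delta([530.6,-300.7,150],Rdown(-20)); print(np.round(ctrl.read_state()['qpos'],3))
E
```

```text
clock: 13.65
eef_pos: [501.6, -133.7, 150.4]
tool_rot: [-3.14, 0.001, 1.445]
force: [-0.1, 0.4, -0.5]
width: 85.6
clock 13.65 tcp [ 501.6 -133.7  150.4] F [-0.1  0.4 -0.5] w 85.6
shift [-162.07   49.69    0.53] turn [-0.09  0.08 12.81]
[-0.295  0.694  0.794  1.975 -0.707  0.775  0.792]
```

```bash
python3 -m jog '-25 8 0 0 0 2 1;-50 16 0 0 0 4 1;-80 24 0 0 0 7 1;-110 33 0 0 0 9 1;-140 42 0 0 0 11 1;-162 49.7 0 0 0 12.8 1;-162 49.7 0 0 0 12.8 1;-162 49.7 0 0 0 12.8 1'
python3 - <<'E'
from h import *
delta([530.6,-300.7,15],Rdown(-20)); print(np.round(ctrl.read_state()['qpos'],3))
save("scene","s7");save("top","t7")
E
```

```text
clock: 14.65
eef_pos: [531.7, -296.8, 150.7]
tool_rot: [-3.14, -0.002, 1.226]
force: [0.4, 1.0, 0.3]
width: 85.4
clock 14.65 tcp [ 531.7 -296.8  150.7] F [0.4 1.  0.3] w 85.4
shift [ -4.21   0.56 135.66] turn [-0.11 -0.09  0.27]
[-0.003  0.815  0.821  1.727 -0.725  0.934  0.775]
```

View pics/s7.png

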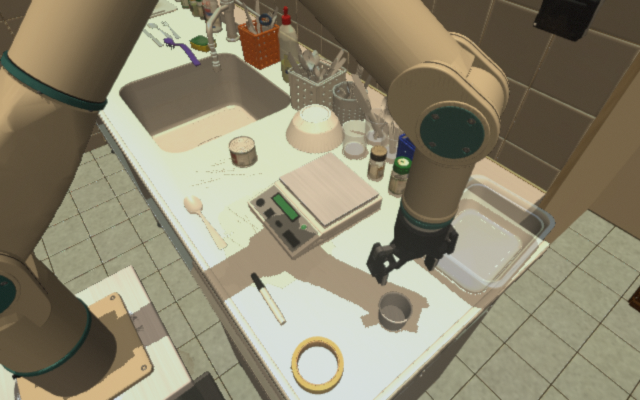

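View pics/t7.png

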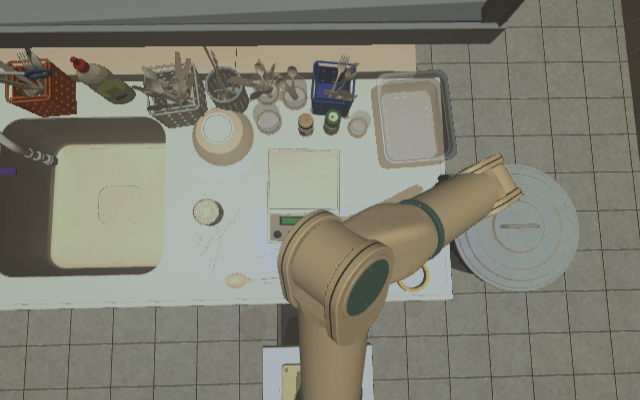

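The gripper is open above the pot at scene (394,311), and the path down is clear. I'll descend in two stages.

```bash
python3 -m jog '-2 0 20 0 0 0 1;-4.2 0.5 40 0 0 0.3 1;-4.2 0.5 60 0 0 0.3 1;-4.2 0.5 75 0 0 0.3 1;-4.2 0.5 75 0 0 0.3 1;-4.2 0.5 75 0 0 0.3 1'
python3 - <<'E'
from h import *
delta([530.6,-300.7,15],Rdown(-20)); save("scene","s8")
g=load("s8"); a=cv2.resize(g[0][220:350,310:470],None,fx=4.5,fy=4.5,interpolation=cv2.INTER_NEAREST); cv2.imwrite("pics/s8c.png",a[...,::-1])
E
```

```text
clock: 15.5
eef_pos: [531.1, -303.7, 77.0]
tool_rot: [3.141, 0.001, 1.219]
force: [0.1, -0.8, -0.9]
width: 85.5
clock 15.50 tcp [ 531.1 -303.7   77. ] F [ 0.1 -0.8 -0.9] w 85.5
shift [ 2.65 -1.54 61.96] turn [ 0.05  0.05 -0.15]
```

View pics/s8c.png

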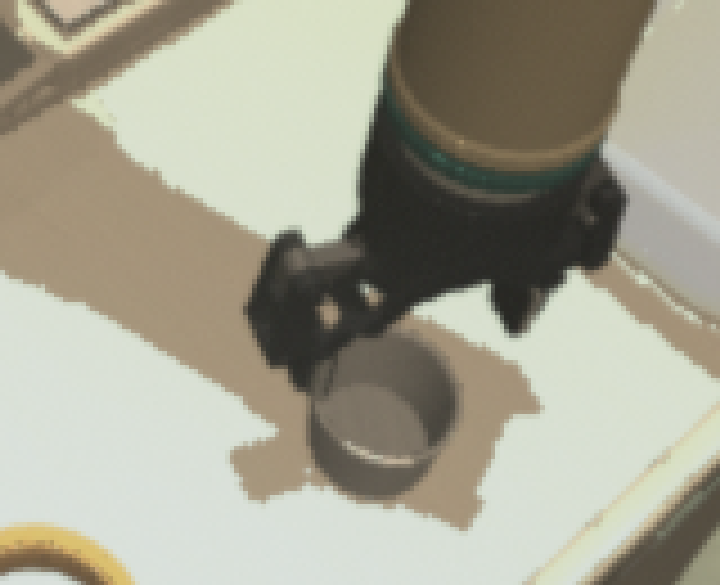

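The jaws straddle the pot, which sits at crop (385,420). I'll go on down to z≈16 and close.

```bash
python3 -m jog '1.3 -0.8 8 0 0 0 1;2.6 -1.5 18 0 0 0 1;2.6 -1.5 30 0 0 0 1;2.6 -1.5 42 0 0 0 1;2.6 -1.5 54 0 0 0 1;2.6 -1.5 61 0 0 0 1;2.6 -1.5 61 0 0 0 1;2.6 -1.5 61 0 0 0 1'
python3 - <<'E'
from h import *
delta([530.6,-300.7,15],Rdown(-20)); save("scene","s9")
g=load("s9"); a=cv2.resize(g[0][220:350,310:470],None,fx=4.5,fy=4.5,interpolation=cv2.INTER_NEAREST); cv2.imwrite("pics/s9c.png",a[...,::-1])
E
```

```text
clock: 16.55
eef_pos: [530.6, -300.6, 15.9]
tool_rot: [3.141, 0.001, 1.219]
force: [0.8, -0.4, 0.2]
width: 85.7
clock 16.55 tcp [ 530.6 -300.6   15.9] F [ 0.8 -0.4  0.2] w 85.7
shift [-0.12  0.06  0.93] turn [ 0.04  0.04 -0.14]
```

View pics/s9c.png

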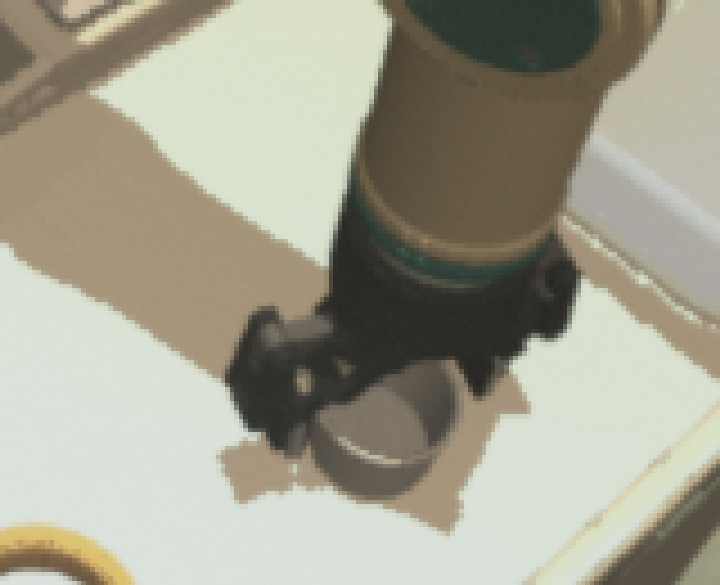

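The pot is between the jaws, untouched. Closing.

```bash
python3 -m jog '0 0 0 0 0 0 0.8;0 0 0 0 0 0 0.6;0 0 0 0 0 0 0.4;0 0 0 0 0 0 0.2;0 0 0 0 0 0 0;0 0 0 0 0 0 -0.5;0 0 0 0 0 0 -1;0 0 0 0 0 0 -1'; python3 -m jog '0 0 -5 0 0 0 -1;0 0 -15 0 0 0 -1;0 0 -30 0 0 0 -1;0 0 -50 0 0 0 -1;0 0 -75 0 0 0 -1;0 0 -105 0 0 0 -1;0 0 -125 0 0 0 -1;0 0 -125 0 0 0 -1';python3 - <<'E'
from h import *
delta([630.4,31.5,150],Rdown(3)); save("scene","s10"); print(np.round(ctrl.read_state()['qpos'],3))
g=load("s10"); a=cv2.resize(g[0][190:330,310:470],None,fx=4.5,fy=4.2,interpolation=cv2.INTER_NEAREST); cv2.imwrite("pics/s10c.png",a[...,::-1])
E
```

```text
clock: 17.6
eef_pos: [530.5, -300.2, 16.6]
tool_rot: [3.141, -0.0, 1.219]
force: [-1.0, 2.3, 5.9]
width: 61.8
clock: 18.6
eef_pos: [531.3, -300.9, 142.6]
tool_rot: [3.138, 0.001, 1.219]
force: [0.0, -0.4, -2.2]
width: 61.7
clock 18.60 tcp [ 531.3 -300.9  142.6] F [ 0.  -0.4 -2.2] w 61.7
shift [346.21 -21.32  -7.8 ] turn [  0.2    0.1  -23.13]
[ 0.006  0.825  0.813  1.736 -0.739  0.914  0.784]
```

View pics/s10c.png

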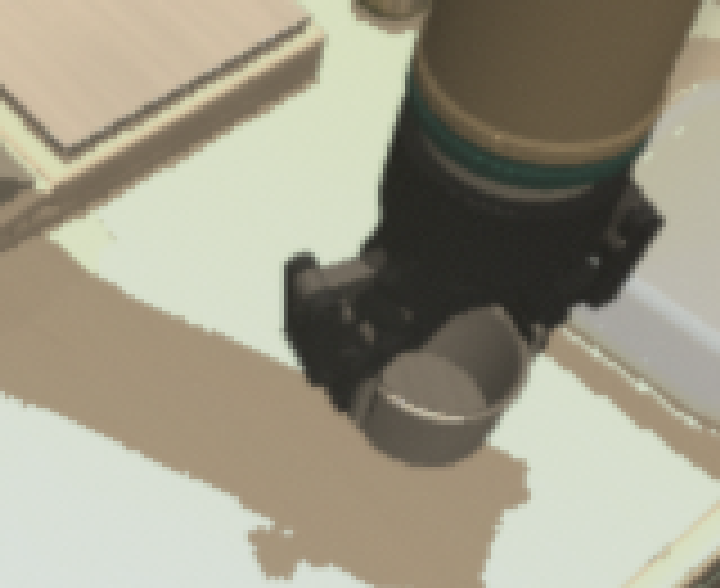

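The pot is held upright with the opening at 61.7 mm and about 2 N of weight on the wrist. Carrying it over the pan.

```bash
python3 -m jog '15 -1 -2 0 0 -1.5 -1;40 -3 -5 0 0 -3 -1;65 -4 -8 0 0 -5 -1;90 -6 -8 0 0 -7 -1;115 -7 -8 0 0 -9 -1;140 -9 -8 0 0 -11 -1;160 -10 -8 0 0 -12 -1;173 -10.5 -8 0 0 -12 -1'
python3 - <<'E'
from h import *
delta([630.4,31.5,150],Rdown(3)); print(np.round(ctrl.read_state()['qpos'],3))
E
```

```text
clock: 19.65
eef_pos: [580.3, -132.3, 147.9]
tool_rot: [-3.141, -0.0, 1.43]
force: [-0.3, -0.2, -2.0]
width: 61.9
clock 19.65 tcp [ 580.3 -132.3  147.9] F [-0.3 -0.2 -2. ] w 61.9
shift [169.18  26.7   -2.09] turn [-6.000e-02 -1.000e-02 -1.105e+01]
[-0.285  0.791  0.794  1.77  -0.709  0.893  0.689]
```

```bash
python3 -m jog '20 3 -2 0 0 -1.5 -1;45 7 -2 0 0 -3 -1;70 11 -2 0 0 -5 -1;95 15 -2 0 0 -7 -1;120 19 -2 0 0 -9 -1;145 23 -2 0 0 -10 -1;162 26 -2 0 0 -11 -1;169 26.7 -2 0 0 -11 -1';python3 -m jog '0 0 0 0 0 0 -1;0 0 0 0 0 0 -1'
python3 - <<'E'
from h import *
delta([630.4,31.5,90],Rdown(3)); print(np.round(ctrl.read_state()['qpos'],3))
save("scene","s11"); save("top","t11")
g=load("s11"); a=cv2.resize(g[0][80:270,230:410],None,fx=3.2,fy=3.1,interpolation=cv2.INTER_NEAREST); cv2.imwrite("pics/s11c.png",a[...,::-1])
W=cloud(g); h=W[...,2]; m=(np.hypot(W[...,0]-630,W[...,1]-31)<36)&(h>100)&(h<200); v,u=np.where(m)
print(len(v), np.percentile(h[m],[0,1,5,50,95]), )
E
```

```text
clock: 20.65
eef_pos: [630.8, 30.8, 150.3]
tool_rot: [-3.142, 0.0, 1.623]
force: [0.3, -0.0, -2.2]
width: 61.8
clock: 20.9
eef_pos: [630.2, 27.9, 150.6]
tool_rot: [-3.141, 0.001, 1.619]
force: [-0.4, 0.2, -1.8]
width: 62.2
clock 20.90 tcp [630.2  27.9 150.6] F [-0.4  0.2 -1.8] w 62.2
shift [ 3.7   0.37 60.62] turn [-0.01  0.09 -0.25]
[-0.52   0.823  0.772  1.665 -0.682  0.943  0.557]
577 [135.67424616 137.02010815 139.77213697 162.55002059 189.07633365]
```

View pics/s11c.png

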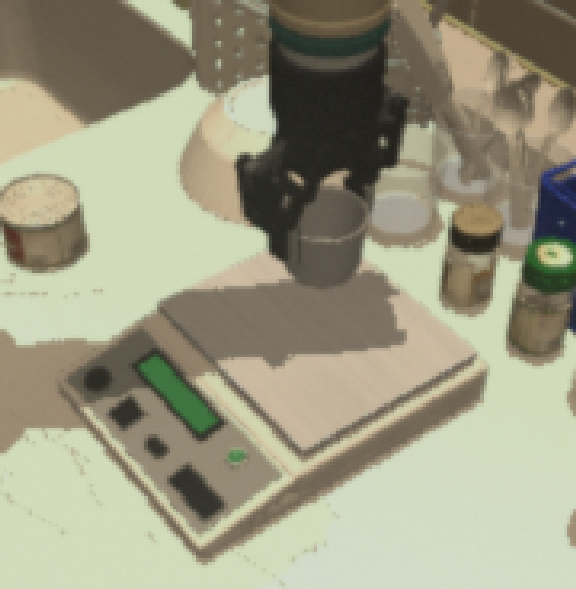

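The pot is upright over the pan at crop (330,240). Its visible bottom is at about z 135, with the TCP at 150.6, which matches the 16 mm offset. Contact is expected at TCP z ≈ 78.5, so I'll lower to 86 and then creep.

```bash
python3 -m jog '1 0 8 0 0 0 -1;2 0.2 20 0 0 0 -1;3.7 0.4 34 0 0 0 -1;3.7 0.4 48 0 0 0 -1;3.7 0.4 57 0 0 0 -1;3.7 0.4 62 0 0 0 -1;3.7 0.4 64 0 0 0 -1;3.7 0.4 64 0 0 0 -1';python3 -m jog '0 0 0 0 0 0 -1;0 0 0 0 0 0 -1'
python3 - <<'E'
from h import *
delta([630.4,31.5,78.5],Rdown(3))
E
```

```text
clock: 22.0
eef_pos: [630.9, 32.9, 86.7]
tool_rot: [3.141, 0.001, 1.621]
force: [-0.1, -0.1, -1.7]
width: 61.9
clock: 22.25
eef_pos: [630.9, 33.1, 86.8]
tool_rot: [3.141, 0.0, 1.621]
force: [-0.2, 0.2, -1.9]
width: 62.1
clock 22.25 tcp [630.9  33.1  86.8] F [-0.2  0.2 -1.9] w 62.1
shift [-1.54 -0.58  8.31] turn [ 0.03  0.02 -0.13]
```

```bash
python3 -m jog '-1 -0.5 1.5 0 0 0 -1;-1.5 -0.5 3 0 0 0 -1;-1.5 -0.5 4.5 0 0 0 -1;-1.5 -0.5 6 0 0 0 -1;-1.5 -0.5 6.5 0 0 0 -1;-1.5 -0.5 6.5 0 0 0 -1;-1.5 -0.5 6.5 0 0 0 -1';python3 -m jog '0 0 0.5 0 0 0 -1;0 0 1 0 0 0 -1;0 0 1 0 0 0 -1';python3 -m jog '0 0 0.5 0 0 0 -1;0 0 1 0 0 0 -1;0 0 1 0 0 0 -1'
```

```text
clock: 23.12
eef_pos: [630.3, 31.5, 80.0]
tool_rot: [3.142, 0.001, 1.621]
force: [0.1, 0.2, -2.2]
width: 62.1
clock: 23.5
eef_pos: [630.2, 31.6, 78.9]
tool_rot: [-3.141, 0.0, 1.621]
force: [-0.6, 0.3, -1.3]
width: 62.0
clock: 23.88
eef_pos: [630.3, 31.5, 78.1]
tool_rot: [3.141, 0.0, 1.621]
force: [-0.3, -0.3, -0.5]
width: 62.1
```

```bash
python3 -m jog '0 0 0.5 0 0 0 -1;0 0 0.8 0 0 0 -1;0 0 0.8 0 0 0 -1'
```

```text
clock: 24.25
eef_pos: [630.3, 31.5, 77.3]
tool_rot: [3.141, 0.0, 1.621]
force: [0.3, -0.4, 0.9]
width: 62.0
```

The pan now carries all the weight, so I'll let go slowly.

```bash
python3 -m jog '0 0 0 0 0 0 0.5;0 0 0 0 0 0 0.6;0 0 0 0 0 0 0.8;0 0 0 0 0 0 1;0 0 0 0 0 0 1;0 0 0 0 0 0 1'
python3 - <<'E'
from h import *
save("scene","s12")
g=load("s12"); a=cv2.resize(g[0][80:270,230:410],None,fx=3.2,fy=3.1,interpolation=cv2.INTER_NEAREST); cv2.imwrite("pics/s12c.png",a[...,::-1])
E
```

```text
clock: 25.0
eef_pos: [630.3, 31.5, 77.2]
tool_rot: [3.142, 0.001, 1.621]
force: [0.7, -0.3, -0.6]
width: 85.6
```

View pics/s12c.png

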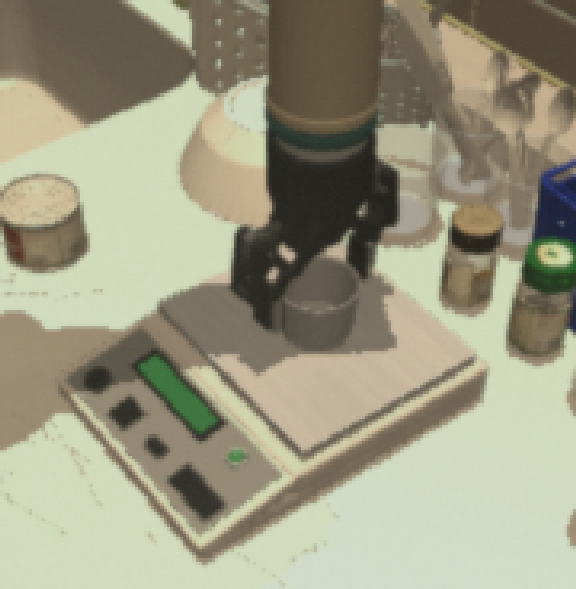

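The pot stands upright on the pan at crop (320,305) and the jaws are clear of it. I'll go straight up.

```bash
python3 -m jog '0 0 -5 0 0 0 1;0 0 -12 0 0 0 1;0 0 -25 0 0 0 1;0 0 -45 0 0 0 1;0 0 -70 0 0 0 1;0 0 -95 0 0 0 1;0 0 -110 0 0 0 1;0 0 -110 0 0 0 1'
python3 - <<'E'
from h import *
p=KEY['tare']+np.array([-1.5,0,0]);p[2]=180
delta(p,Rdown(-2)); print(np.round(ctrl.read_state()['qpos'],3))
g=save("scene","s13");save("top","t13")
W=cloud(g); h=W[...,2]; m=(np.hypot(W[...,0]-630,W[...,1]-31)<60)&(h>104)&(h<118)
print(m.sum(), cv2.minEnclosingCircle(W[m][:,:2].astype(np.float32)), np.percentile(h[m],[50,95]))
a=cv2.resize(g[0][80:270,230:410],None,fx=3.2,fy=3.1,interpolation=cv2.INTER_NEAREST); cv2.imwrite("pics/s13c.png",a[...,::-1])
E
```

```text
clock: 26.05
eef_pos: [631.0, 31.5, 188.8]
tool_rot: [3.139, 0.0, 1.621]
force: [-0.1, 0.1, -0.5]
width: 85.0
clock 26.05 tcp [631.   31.5 188.8] F [-0.1  0.1 -0.5] w 85.0
shift [ -53.34 -164.81    8.36] turn [0.15 0.02 4.87]
[-0.542  0.781  0.806  1.633 -0.644  1.009  0.523]
189 ((629.6071166992188, 27.761932373046875), 34.05387496948242) [110.59350616 113.85560286]
```

View pics/s13c.png

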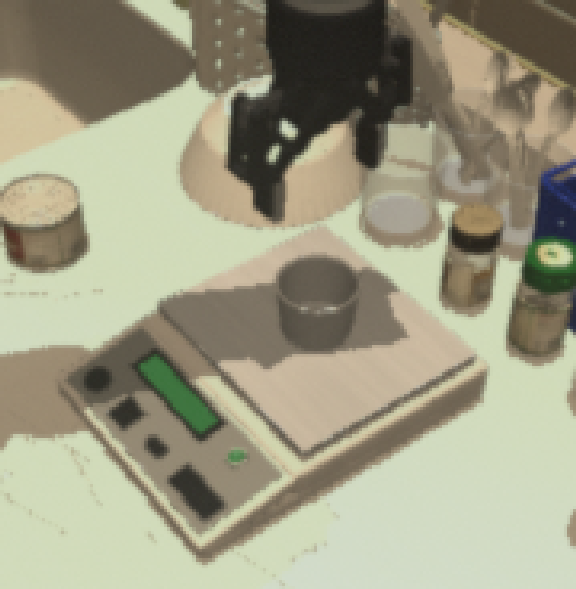

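The pot stands free about 4 mm from the pan centre, with its rim at about z 111. Now over to the bar key, staying high and closing the fingers.

```bash
python3 -m jog '-7 -20 0 0 0 0.6 1;-14 -45 0 0 0 1.2 1;-22 -70 0 0 0 1.8 1;-30 -95 0 0 0 2.5 0;-38 -120 0 0 0 3.3 -1;-46 -145 0 0 0 4 -1;-53 -165 0 0 0 4.9 -1;-53 -165 0 0 0 4.9 -1';python3 -m jog '0 0 0 0 0 0 -1;0 0 0 0 0 0 -1;0 0 0 0 0 0 -1'
python3 - <<'E'
from h import *
p=KEY['tare']+np.array([-1.5,0,0]);p[2]=48
delta(p,Rdown(-2)); print(np.round(ctrl.read_state()['qpos'],3))
E
```

```text
clock: 27.15
eef_pos: [466.4, -29.8, 186.7]
tool_rot: [-3.139, 0.0, 1.534]
force: [-0.3, -0.1, -0.6]
width: -0.1
clock: 27.52
eef_pos: [468.6, -29.4, 187.0]
tool_rot: [3.142, 0.001, 1.536]
force: [0.1, -0.1, 0.2]
width: 0.4
clock 27.52 tcp [468.6 -29.4 187. ] F [ 0.1 -0.1  0.2] w 0.4
shift [ -0.5    0.55 139.04] turn [0.   0.05 0.01]
[-0.568  0.583  0.861  2.069 -0.638  0.775  0.655]
```

```bash
python3 -m jog '0 0 20 0 0 0 -1;-0.5 0.5 45 0 0 0 -1;-0.5 0.5 70 0 0 0 -1;-0.5 0.5 95 0 0 0 -1;-0.5 0.5 120 0 0 0 -1;-0.5 0.5 134 0 0 0 -1;-0.5 0.5 137 0 0 0 -1;-0.5 0.5 137 0 0 0 -1';python3 -m jog '0 0 0 0 0 0 -1;0 0 0 0 0 0 -1'
python3 - <<'E'
from h import *
p=KEY['tare']+np.array([-1.5,0,0]);p[2]=37.5
delta(p,Rdown(-2)); print(np.round(ctrl.read_state()['qpos'],3)); g=save("scene","s14")
a=cv2.resize(g[0][130:260,220:400],None,fx=4.2,fy=4.2,interpolation=cv2.INTER_NEAREST); cv2.imwrite("pics/s14c.png",a[...,::-1])
E
```

```text
clock: 28.52
eef_pos: [468.9, -30.3, 50.3]
tool_rot: [3.141, 0.001, 1.535]
force: [0.8, -0.1, 0.4]
width: -0.1
clock: 28.78
eef_pos: [469.0, -30.1, 50.7]
tool_rot: [3.141, 0.0, 1.535]
force: [0.1, 0.2, -0.5]
width: -0.0
clock 28.77 tcp [469.  -30.1  50.7] F [ 0.1  0.2 -0.5] w -0.0
shift [ 0.05  0.1  13.19] turn [ 0.06  0.03 -0.02]
[-0.355  0.773  0.548  2.162 -0.949  0.464  0.917]
```

View pics/s14c.png

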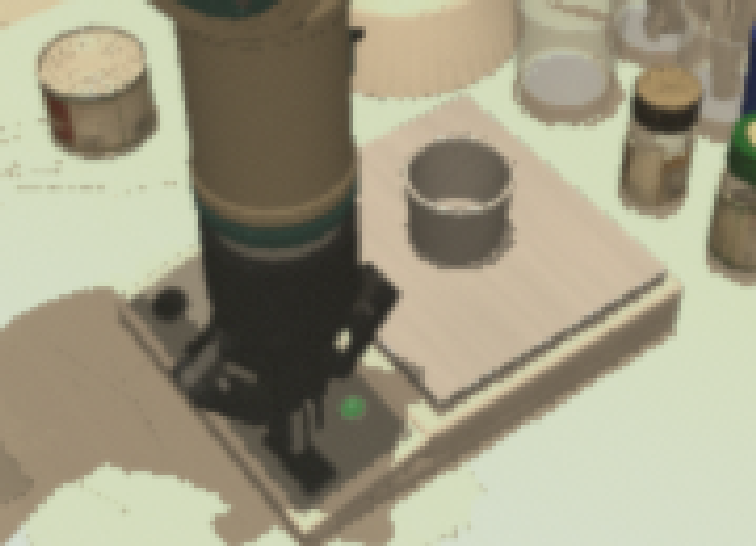

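The tips are over the bar key at (300,462), and the pot stands well clear at (460,200). Pressing.

```bash
python3 -m jog '0 0 4 0 0 0 -1;0 0 8 0 0 0 -1;0 0 12 0 0 0 -1;0 0 15 0 0 0 -1;0 0 17 0 0 0 -1;0 0 17 0 0 0 -1'; python3 -m jog '0 0 1 0 0 0 -1;0 0 1 0 0 0 -1;0 0 1 0 0 0 -1'; python3 -m jog '0 0 1 0 0 0 -1;0 0 1 0 0 0 -1;0 0 1 0 0 0 -1'
```

```text
clock: 29.58
eef_pos: [469.4, -30.3, 33.9]
tool_rot: [3.14, -0.0, 1.535]
force: [-0.3, 1.6, 8.8]
width: -0.2
clock: 29.95
eef_pos: [469.5, -30.3, 33.5]
tool_rot: [3.139, -0.0, 1.535]
force: [-0.5, 0.7, 17.3]
width: -0.0
clock: 30.32
eef_pos: [469.6, -30.3, 33.2]
tool_rot: [3.138, -0.001, 1.534]
force: [-2.4, 1.1, 26.5]
width: -0.4
```

The bar key is fully down, with the same profile as the other two. Retracting.

```bash
python3 -m jog '0 0 -5 0 0 0 -1;0 0 -20 0 0 0 -1;0 0 -45 0 0 0 -1;0 0 -75 0 0 0 -1;0 0 -105 0 0 0 -1;0 0 -130 0 0 0 -1;0 0 -130 0 0 0 -1;0 0 -130 0 0 0 -1'
python3 - <<'E'
from h import *
print(ctrl.read_state()['force']); g=save("scene","s15")
a=cv2.resize(g[0][130:260,220:400],None,fx=4.2,fy=4.2,interpolation=cv2.INTER_NEAREST); cv2.imwrite("pics/s15c.png",a[...,::-1])
W=cloud(g); h=W[...,2]; m=(np.hypot(W[...,0]-630,W[...,1]-31)<60)&(h>104)&(h<118)
print(m.sum(), cv2.minEnclosingCircle(W[m][:,:2].astype(np.float32)), np.percentile(h[m],[50,95]))
E
```

```text
clock: 31.32
eef_pos: [468.0, -29.8, 160.5]
tool_rot: [-3.14, 0.0, 1.536]
force: [-0.2, -0.5, -0.7]
width: -0.1
[-0.20587994 -0.46424269 -0.66798183]
185 ((629.2683715820312, 28.935440063476562), 34.12321090698242) [110.80208166 113.94032121]
```

View pics/s15c.png

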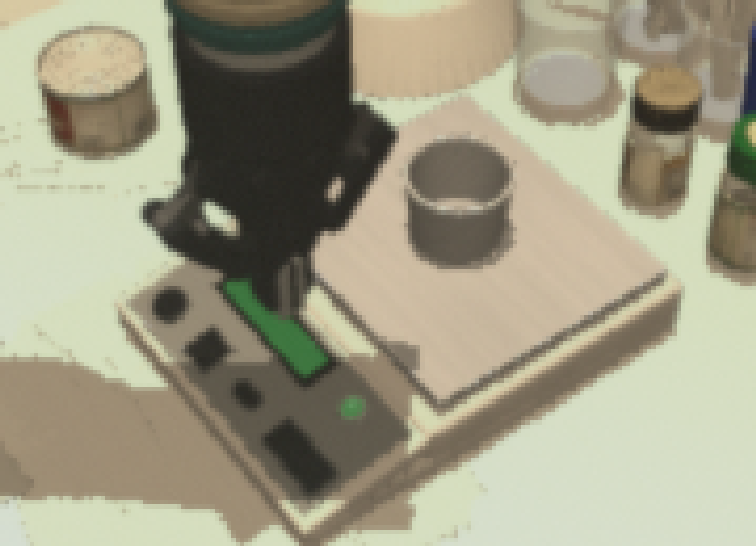

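The pot is still in place and upright, the keys are all up and the robot is clear. Handing the job in.

```bash
python3 -c "
from cell import ctrl
print(ctrl.finish_job())"
```

```text
the job is handed in; nothing more can be done
None
```

The job is done and handed in at about 31 s. I pressed the round key, then the square key, set the pot on the empty pan and let go. Then I pressed the bar key.

- **Keys:** Each of the three presses bottomed at about 4 mm of travel. I held on past the bottom until the force reached about 25 N. Key travel can't be read directly, so this rests on the force and TCP height. The last picture shows all four keys up, and the oval key was never touched.
- **Pot:** It stands upright, about 3 mm from the pan's centre, with its rim at about z 111 mm. It was set down with less than about 1 N beyond its own weight.
- **Robot and bystanders:** The fingers were about 160 mm above the worktop and clear of everything, with no contact force beyond sensor noise. The tin and jars look unmoved in the last picture. The spoon, tape and pen weren't in that view, but the arm never came near them.
- **What went wrong:** I first tried to press with the tool tilted 12° to match the panel. That ran into the limits of joints 5 and 6 before touching anything, so I pressed all three keys with the tool vertical.

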